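Pack the socket set back into its foam

ROBOT

A 6-joint arm with a two-finger parallel gripper is mounted at the origin on the work surface. World frame = base frame: x ahead of the robot, y to its left, z up, the work surface at z = 0. Lengths are in mm, angles in degrees, forces in N, time in s.
With the tool pointing down it reaches from about 350 to 850 mm from the base axis. Payload 8.1 kg.
Tool frame: the origin (TCP) lies at the very end of the fingers, on their centre line; the grasp point (between the pads) lies 19 mm behind it (pinch_z is the z of the grasp point in the tool frame, in mm); z points along the fingers, y is the direction in which the jaws open and shut (so a half turn about z gives the same grasp; the last joint's range is limited). The gripper opens to 85 mm and grips with 20 to 120 N. Pads are 22 mm wide; open, the fingers measure 114 mm over their backs; the gripper's body (76 mm by 85 mm) begins 54 mm behind the grasp point. The pads swing forward as they close: fully open they stand 13 mm farther back than shut.
Start: joints at [60.539, 7.471, 85.268, -0, 87.261, -4.893], TCP at [249.448, 545.693, 231.292] pointing down, gripper open.
Joint ranges: [-169.43, 169.43], [-51.17, 129.36], [1.28, 143.12], [-76.62, 256.62], [0, 156.53], [-152.29, 152.29]. Speed limits (degrees/s): [136.94, 136.94, 159.86, 180, 180, 180].

INTERFACE

Orientations are given as [roll, pitch, yaw] about the fixed x, y, z axes, in that order (R = Rz(yaw) Ry(pitch) Rx(roll)).
In Python, from bench import * gives the robot as it stands.
- The arm moves only by the shell command python3 -m creep 'ROWS' [FORCE]. ROWS is a JSON object of lists of equal length, an entry for each row: "translation": the shift along the tool's x, y, z in mm, a list of three; "rotation": the turn, a rotation vector about the tool's x, y, z in rad, a list of three; "claw": the finger opening in mm, from 0 to 85.4. In form: {"translation": [[dx, dy, dz], ...], "rotation": [[ax, ay, az], ...], "claw": [claw, ...]}. A call has 1 to 10 rows; each row shifts and turns the commanded pose from where the row before left it, along the tool's axes as they then stand; what a row does not reach is not made up. A row lasts 1/10 s, in which the tool goes at most 50 mm and 8.59 degrees, less where a joint would pass 70% of its speed; a pose out of reach is approached as far as the arm can. A call is refused whole if a number of a shift passes 50 or a number of a turn 0.15, either way. A call with a gripper value outside its range is refused whole. The fingers move at their own pace and stop on an object; FORCE is the grip in N (left out, the last holds). Time passes only in rows, so rows that do not move let the fingers close. It gives the time, the measured TCP pose, the force and the opening at its end, in the units of the state.
- sense(): the state, without advancing time (a new reading comes with each control period).
- snapshot(name): name is "scene" or "top" or "wrist"; returns a dict with "frame" (400x640x3 uint8, red, green, blue), "intrinsics" (3x3 intrinsics, pixels), "extrinsics" (4x4, takes a point from camera to world coordinates). Camera axes: x right, y up, looking along -z (the intrinsics and any distortion apply to the point x, -y, -z); pixel columns grow to the right and rows downward; lengths in mm; the calibration is good to about 2 mm. A picture is of the moment at which its call begins. There is no depth.
- hand_in(): hands the job in, once; it reports no verdict.
The state is a dict: "time": time; "joint_pos": joint angles; "qd": joint speeds; "joint_efforts": joint torques, N m; "tool_pos": TCP position; "tcp_rot": TCP orientation; "ft_force": force on the tool from outside, world axes, zero at the start; "wrist_torque": the same for the moment, N m; "finger_gap": finger opening in mm.
Only numpy, scipy, OpenCV 4.12 (cv2) and the standard library are available. Lean on these libraries where they do the work, as an engineer would, in place of code of your own. Each camera call takes 0.05 s, during which the arm holds its last target.

TASK

Put the socket set away: move the three sockets from the rail into the three wells of the socket foam, upright and fully down on the well floors, in the same left-to-right order (seen from the robot) in which they stand on the rail at the start. Also lay the ratchet fully down in its own cut-out in the other foam, head in the wide end, flat and with its square drive up as it lies now.

Things in the scene. Friction and masses are not known exactly. Their poses are not given: they have to be found in the camera images.
- socket_small: The small of three plain steel sockets: upright tube, 28 mm outside diameter, 58 mm tall, 17 mm bore. Origin at the centre of its underside, z up. Stands loose with its bore over the 10 mm stud of its clip: lift it straight up first. Grip its upper half: its foot goes 12 mm deep into a well with no room for fingers. 0.1 to 0.42 kg.
- socket_medium: The medium of three plain steel sockets: upright tube, 36 mm outside diameter, 62 mm tall, 21 mm bore. Origin at the centre of its underside, z up. Stands loose with its bore over the 10 mm stud of its clip: lift it straight up first. Grip its upper half: its foot goes 12 mm deep into a well with no room for fingers. 0.1 to 0.42 kg.
- socket_large: The large of three plain steel sockets: upright tube, 44 mm outside diameter, 66 mm tall, 28 mm bore. Origin at the centre of its underside, z up. Stands loose with its bore over the 10 mm stud of its clip: lift it straight up first. Grip its upper half: its foot goes 12 mm deep into a well with no room for fingers. 0.1 to 0.42 kg.
- clip_small: Fixed clip that holds the small socket at the start: black pad 46 x 46 x 6 mm on the rail, steel stud 8 mm thick, 10 mm high. Origin at the centre of the pad's underside, y along the rail. A socket on it has its underside 18 mm above the table. Clips (with their sockets) are in a different order every time and stay put, so they record the starting order.
- clip_medium: Fixed clip that holds the medium socket at the start: black pad 46 x 46 x 6 mm on the rail, steel stud 8 mm thick, 10 mm high. Origin at the centre of the pad's underside, y along the rail. A socket on it has its underside 18 mm above the table. Clips (with their sockets) are in a different order every time and stay put, so they record the starting order.
- clip_large: Fixed clip that holds the large socket at the start: black pad 46 x 46 x 6 mm on the rail, steel stud 8 mm thick, 10 mm high. Origin at the centre of the pad's underside, y along the rail. A socket on it has its underside 18 mm above the table. Clips (with their sockets) are in a different order every time and stay put, so they record the starting order.
- rail: Fixed aluminium socket rail 226 mm long (its y, to the robot's left), 50 mm wide, 12 mm high, with the three clips in a row at y = +70, 0 and -70 mm. Origin at the centre of its underside.
- socket_foam: Fixed dark foam insert, 226 mm long (its y, to the robot's left) x 86 mm (x) x 22 mm high, with three equal square wells in a row at y = +70, 0 and -70 mm, each 54 x 54 mm and 12 mm deep; pale grey well floor 10 mm above the underside. Origin at the centre of its underside.
- ratchet: Stubby ratchet lying loose, 130 mm long (its x), 26 mm thick: round steel head, diameter 40 mm, centred at x = +45 mm, a square drive 10 mm high on top; neck 20 mm wide and 24 mm high (x -5 to +30); black handle 24 mm wide (x -65 to -5). Origin on the underside at the balance point, z up. Grip it across the width within 6 mm of the origin. 0.28 to 0.46 kg.
- ratchet_foam: Fixed dark foam insert 160 (x) x 100 (y) x 22 mm high, origin under its centre. Die-cut pocket 12 mm deep, x -69 to +69: 48 mm wide for the head (x +20 to +69), 32 mm for the handle (x -69 to -20), pale floor 10 mm up. Between x -20 and +20 it is cut to floor level right across, for the fingers. Seated, ratchet and foam origins and x axes coincide, ratchet 10 mm up, 4 mm play.
Mind the look-alikes: they are no part of the job. Leave any blue look-alike of the socket_large alone. Leave any pink look-alike of the socket_foam alone.

How it is judged:
By the outcome, as a careful person would: the job done as asked, in the order asked, and still so for the second after the job is handed in, with the robot touching nothing.
It also fails if it takes over 112 s, if anything falls off the work surface, if the arm or the gripper's body presses on something with over 40 N, if the wrist force passes 120 N, or if a joint passes its speed limit or range.

## Working session

There is one attempt and no reset: what is moved stays moved. The work goes in short steps, Python scripts to look and compute and a shell command to move; the robot and the scene stay as the last step left them, time stands still between calls to the robot, and variables do not carry over. Pictures are saved under pics/ and viewed, and the job is handed in when it is done.

```bash
mkdir -p pics; ls; python3 - <<'E'
from bench import *
import cv2,json
s=sense();print(s)
for n in("scene","top","wrist"):
    d=snapshot(n);cv2.imwrite(f"pics/{n}0.png",d["frame"][:,:,::-1]);print(n,d["intrinsics"],d["extrinsics"],[k for k in d])
E
```

```text
pics
{'time': 0.0, 'joint_pos': array([ 6.05399423e+01,  7.51431089e+00,  8.53301033e+01, -2.87901374e-04,
        8.72610755e+01, -4.89354710e+00]), 'qd': array([-0.03108083, -0.07724268,  0.08682217, -0.04769739, -0.08141026,
        0.06808483]), 'joint_efforts': array([-5.02765019e-03, -5.69439340e+01, -5.00524557e+01, -6.56753327e-04,
        1.57279830e-02,  6.83642293e-05]), 'tool_pos': array([249.163433  , 545.21220158, 230.24484188]), 'tcp_rot': array([-1.79894870e+02, -8.71225741e-03,  1.55433495e+02]), 'ft_force': array([-1.11394621, -0.11051156, -0.52649428]), 'wrist_torque': array([-0.09959604, -0.00541592, -0.03889887]), 'finger_gap': 85.80768513830483}
scene [[409.60971695   0.         317.46985814]
 [  0.         409.60971695 199.57276952]
 [  0.           0.           1.        ]] [[ 1.04255174e-02 -8.73140815e-01  4.87356569e-01  8.26925179e+02]
 [ 9.99926863e-01  6.11543522e-03 -1.04340828e-02 -8.60610053e+00]
 [ 6.13002605e-03  4.87429706e-01  8.73140713e-01  6.96631019e+02]
 [ 0.00000000e+00  0.00000000e+00  0.00000000e+00  1.00000000e+00]] ['frame', 'intrinsics'
[... 193 characters left out ...]
-01  3.59107419e+02]
 [-9.99579594e-01  2.87223406e-02  3.95756603e-03 -7.87562657e+00]
 [ 6.91554960e-03  1.03629402e-01  9.94591938e-01  9.30753798e+02]
 [ 0.00000000e+00  0.00000000e+00  0.00000000e+00  1.00000000e+00]] ['frame', 'intrinsics', 'extrinsics']
wrist [[315.6129213    0.         318.1893412 ]
 [  0.         315.6129213  200.21910412]
 [  0.           0.           1.        ]] [[ 4.14190967e-01 -8.72203493e-01 -2.60205515e-01  1.81567193e+02]
 [ 9.10185711e-01  3.96024941e-01  1.21351629e-01  5.75190714e+02]
 [-2.79544053e-03 -2.87098090e-01  9.57897109e-01  3.72896179e+02]
 [ 0.00000000e+00  0.00000000e+00  0.00000000e+00  1.00000000e+00]] ['frame', 'intrinsics', 'extrinsics']
```

View pics/scene0.png

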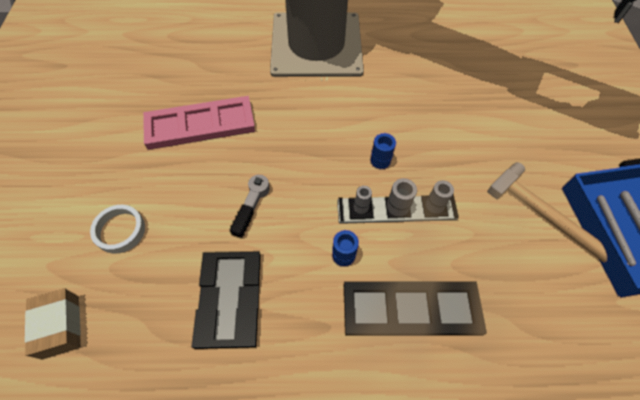

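View pics/top0.png

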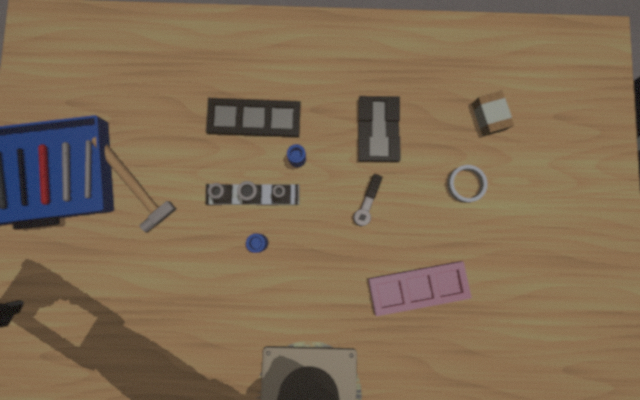

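View pics/wrist0.png

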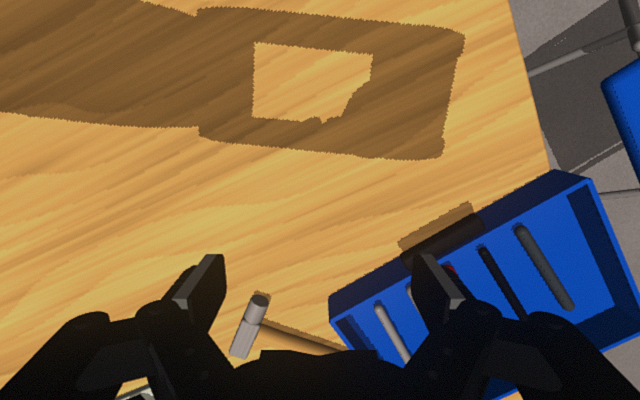

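```bash
python3 - <<'E'
import cv2
t=cv2.imread("pics/top0.png")
def c(im,x0,y0,x1,y1,k,n):
    o=cv2.resize(im[y0:y1,x0:x1],None,fx=k,fy=k,interpolation=cv2.INTER_CUBIC)
    for x in range((x0+9)//10*10,x1,10):
        cv2.putText(o,str(x),((x-x0)*k,8),0,.3,(0,255,255),1); cv2.line(o,((x-x0)*k,10),((x-x0)*k,16),(0,255,255),1)
    for y in range((y0+9)//10*10,y1,10):
        cv2.putText(o,str(y),(0,(y-y0)*k+3),0,.3,(0,255,255),1); cv2.line(o,(20,(y-y0)*k),(26,(y-y0)*k),(0,255,255),1)
    cv2.imwrite(n,o)
c(t,195,85,310,215,4,"pics/topA.png")
c(t,340,85,420,235,4,"pics/topB.png")
s=cv2.imread("pics/scene0.png")
c(s,330,120,490,345,4//2+1,"pics/scA.png")
c(s,185,165,285,355,3,"pics/scB.png")
E
```

```text
(no output)
```

View pics/topA.png

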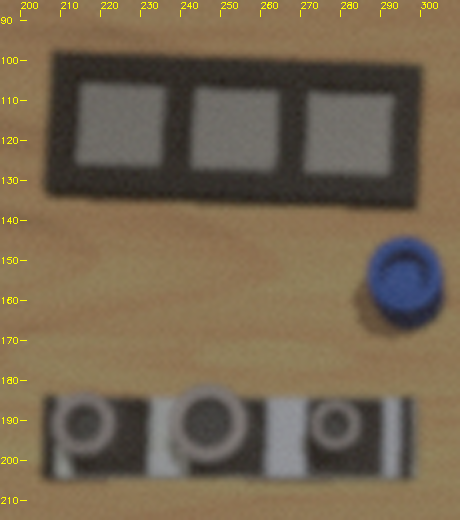

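View pics/topB.png

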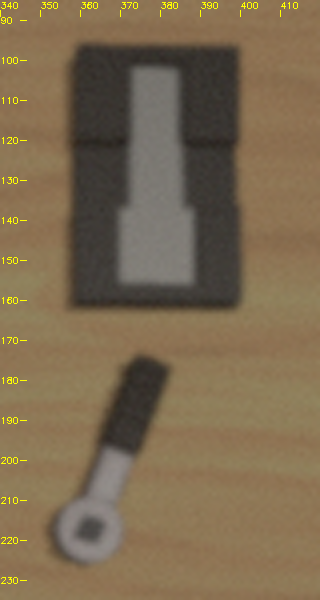

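View pics/scA.png

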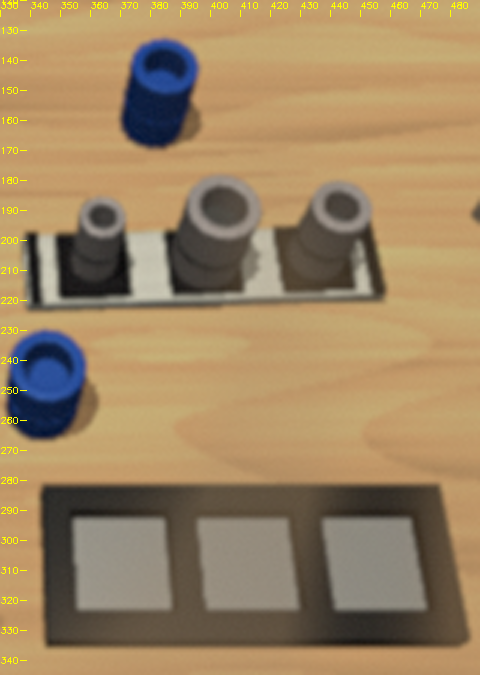

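View pics/scB.png

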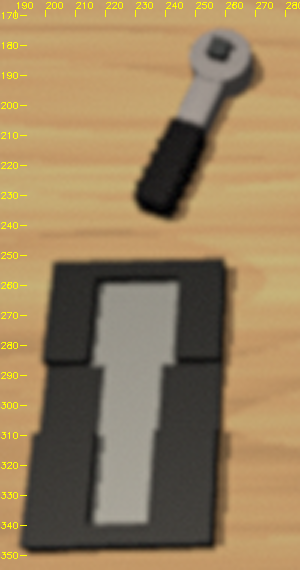

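```bash
cat > h.py <<'E'
from bench import *
import cv2,numpy as np
def ray(d,u,v,z):
    K=d["intrinsics"];E=d["extrinsics"]
    x=(u-K[0,2])/K[0,0];y=(v-K[1,2])/K[1,1]
    r=E[:3,:3]@np.array([x,-y,-1]);o=E[:3,3]
    return (o+r*(z-o[2])/r[2])[:2]
def proj(d,P):
    E=d["extrinsics"];p=(np.asarray(P,float)-E[:3,3])@E[:3,:3]
    K=d["intrinsics"];return np.stack([K[0,0]*p[:,0]/-p[:,2]+K[0,2],-K[1,1]*p[:,1]/-p[:,2]+K[1,2]],1)
def crop(im,x0,y0,x1,y1,k,n):
    o=cv2.resize(im[y0:y1,x0:x1],None,fx=k,fy=k,interpolation=cv2.INTER_CUBIC)
    st=20 if k<4 else 10
    for x in range((x0+st-1)//st*st,x1,st):
        cv2.putText(o,str(x),((x-x0)*k,8),0,.3,(0,255,255),1); cv2.line(o,((x-x0)*k,10),((x-x0)*k,16),(0,255,255),1)
    for y in range((y0+st-1)//st*st,y1,st):
        cv2.putText(o,str(y),(0,(y-y0)*k+3),0,.3,(0,255,255),1); cv2.line(o,(20,(y-y0)*k),(26,(y-y0)*k),(0,255,255),1)
    cv2.imwrite(n,o)
E
python3 - <<'E'
from h import *
t=snapshot("top");s=snapshot("scene")
np.set_printoptions(precision=1,suppress=True)
for n,u,us,z in [("med",(216,191),(330+342/3,120+206/3),80),("lar",(246.75,191),(330+223/3,120+208/3),84),("sma",(279,191),(330+102/3,120+217/3),76)]:
    print(n,ray(t,*u,z),ray(s,*us,z))
c=[(208,97.75),(300.5,101.5),(299,137),(206.5,133.5)]
C=np.array([ray(t,*p,22) for p in c]);print("foam",C,C.mean(0),np.linalg.norm(np.diff(C,axis=0),axis=1))
for p in [(225.1,116.1),(253.9,117.25),(282.4,118.4)]:print("well top",ray(t,*p,10))
for q in [[(72,518),(165,517),(172,609),(76,609)],[(197,518),(288,517),(299,609),(205,609)],[(322,517),(411,517),(427,609),(333,609)]]:
    print("well sc",np.mean([ray(s,330+a/3,120+b/3,10) for a,b in q],0))
# ratchet
print("head top",ray(t,340+88/4,85+529/4,26+10),"tail",ray(t,340+150/4,85+362/4,24))
print("drive sc",ray(s,185+219/3,165+47/3,36),"head sc",ray(s,185+221/3,165+54/3,26),"tail sc",ray(s,185+157/3,165+207/3,24))
print("head top26",ray(t,340+88/4,85+530/4,26))
c=[(76,46),(239,46),(239,305),(72,306)]
C=np.array([ray(t,340+a/4,85+b/4,22) for a,b in c]);print("rf",C,C.mean(0))
# pocket floor
for nm,d,k,o,c in [("t",t,4,(340,85),[(131,67),(180,67),(194,284),(118,284)]),("s",s,3,(185,165),[(97,281),(180,281),(149,523),(93,523)])]:
    print(nm,[ray(d,o[0]+a/k,o[1]+b/k,10) for a,b in c])
E
```

```text
med [457.9 217.7] [462.4 220.9]
lar [459.4 148.7] [465.6 150.1]
sma [462.4  78.1] [466.5  80.6]
foam [[692.8 265.3]
 [690.3  39.7]
 [601.7  40.3]
 [603.6 263.8]] [647.1 152.3] [225.7  88.6 223.4]
well top [652.  224.3]
well top [651.2 153.5]
well top [650.4  83.3]
well sc [651.3  86.1]
well sc [651.9 156.5]
well sc [652.4 227.1]
head top [ 411.3 -113.4] tail [ 512.8 -150.3]
drive sc [ 416.4 -112.9] head sc [ 415.4 -112.9] tail sc [ 521.2 -145.1]
head top26 [ 411.3 -114.6]
rf [[ 707.3 -102.9]
 [ 710.4 -202.7]
 [ 549.4 -203.7]
 [ 545.8 -103.3]] [ 628.2 -153.1]
t [array([ 699.5, -138.4]), array([ 700.5, -168.8]), array([ 564.1, -178.7]), array([ 562.7, -132.3])]
s [array([ 562.5, -179.3]), array([ 562.9, -130.3]), array([ 700.5, -136.5]), array([ 700.3, -166.5])]
```

Things that could be mistaken, with top-view pixels:
- **Sockets:** medium is at (216,191), large at (247,191) and small at (279,191), all steel and standing on the rail. The blue ones at (297,155) and (257,243) are the look-alikes and I'll leave them.
- **Socket foam:** the dark one at (254,117), not the pink one at (419,287).
- **Ratchet:** at (368,200), to the left of the ring. The hammer at (140,190) is not it.

The left-to-right order from the robot is medium, large, small. The crops show the head of the ratchet and the wide end of its pocket both pointing toward the robot. I'll turn the tool to yaw 90 first.

```bash
python3 -m creep '{"translation":[[0,0,0],[0,0,0],[0,0,0],[0,0,0],[0,0,0],[0,0,0],[0,0,0],[0,0,0],[0,0,0]],"rotation":[[0,0,0.143],[0,0,0.143],[0,0,0.143],[0,0,0.143],[0,0,0.143],[0,0,0.143],[0,0,0.143],[0,0,0.141],[0,0,0]],"claw":[85,85,85,85,85,85,85,85,85]}' 60
```

```text
time: 1.15
tool_pos: [249.4, 545.6, 231.1]
tcp_rot: [-180.0, 0.0, 89.9]
ft_force: [0.1, -0.5, 1.0]
finger_gap: 84.9
```

```bash
python3 -m creep '{"translation":[[-36,23.6,0],[-36,23.6,0],[-36,23.6,0],[-36,23.6,0],[-36,23.6,0],[-36,23.6,0],[-36,23.6,0],[-36,23.6,0],[-36,23.6,0],[0,0,0]],"rotation":[[0,0,0],[0,0,0],[0,0,0],[0,0,0],[0,0,0],[0,0,0],[0,0,0],[0,0,0],[0,0,0],[0,0,0]],"claw":[85,85,85,85,85,85,85,85,85,85]}'
python3 - <<'E'
from h import *
print(sense()["tool_pos"],sense()["tcp_rot"])
w=snapshot("wrist");cv2.imwrite("pics/w1.png",w["frame"][:,:,::-1])
print(proj(w,[[460,219,80],[462,149,84],[464,79,76]]))
E
```

```text
time: 2.15
tool_pos: [464.1, 217.6, 231.3]
tcp_rot: [179.9, 0.1, 90.0]
ft_force: [-0.7, -0.5, 0.5]
finger_gap: 84.8
[464.13870738 217.55762772 231.34208154] [1.79939758e+02 8.94202379e-02 8.99731412e+01]
[[314.95665738 182.54924499]
 [317.02896729 251.08682989]
 [318.85489509 306.00018447]]
```

View pics/w1.png

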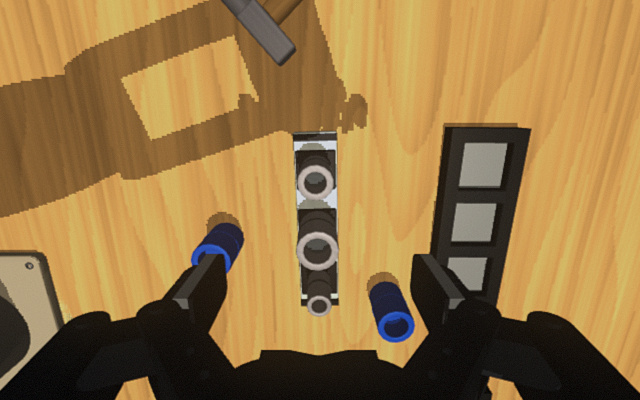

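```bash
python3 - <<'E'
from h import *
w=snapshot("wrist")
crop(w["frame"][:,:,::-1],420,110,550,330,3,"pics/w1f.png")
crop(w["frame"][:,:,::-1],270,120,370,330,3,"pics/w1s.png")
E
```

```text
(no output)
```

View pics/w1f.png

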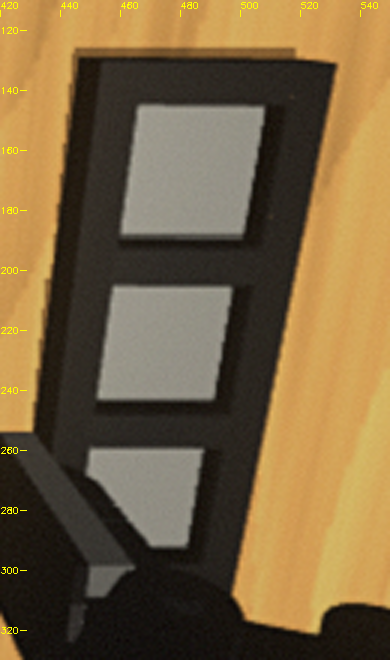

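View pics/w1s.png

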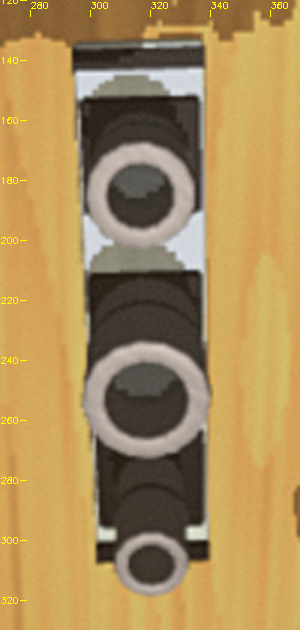

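```bash
python3 - <<'E'
from h import *
np.set_printoptions(precision=1,suppress=True)
w=snapshot("wrist")
for q in ([(137,105),(284,107),(262,248),(119,240)],[(112,286),(252,287),(232,413),(96,408)]):
    c=np.array([ray(w,420+a/3,110+b/3,22) for a,b in q]);print(c,c.mean(0))
for a,b,z in [(101,59,22),(336,64,22),(265,106,10),(244,236,10),(233,287,10),(215,400,10),(204,448,10),(188,547,10)]: print(ray(w,420+a/3,110+b/3,z))
for n,u,z in [("med",(270+141/3,120+194/3),80),("lar",(270+146.5/3,120+400/3),84),("sma",(270+151/3,120+564/3),76)]:print(n,ray(w,*u,z))
E
```

```text
[[623.9 251.8]
 [678.3 251.2]
 [679.6 197.3]
 [624.1 200.4]] [651.5 225.2]
[[623.8 181.8]
 [678.4 181.6]
 [679.5 127.8]
 [624.  129.9]] [651.4 155.3]
[608.6 268.4]
[694.4 266.8]
[678.4 250.2]
[679. 199.]
[678.2 177.7]
[678.9 128.1]
[677.8 105.9]
[678.3  57.8]
med [459.8 220.6]
lar [461.7 150.3]
sma [463.6  80.4]
```

```bash
python3 -m creep '{"translation":[[2.4,-4,36],[0,0,40],[0,0,40],[0,0,40],[0,0,30],[0,0,0],[0,0,0]],"rotation":[[0,0,0],[0,0,0],[0,0,0],[0,0,0],[0,0,0],[0,0,0],[0,0,0]],"claw":[85,85,85,85,85,85,85]}' 60
python3 - <<'E'
from h import *
print(sense()["tool_pos"],sense()["tcp_rot"])
w=snapshot("wrist");cv2.imwrite("pics/w2.png",w["frame"][:,:,::-1])
E
```

```text
time: 3.0
tool_pos: [457.1, 225.1, 45.6]
tcp_rot: [-179.9, 0.0, 90.2]
ft_force: [-0.2, -0.7, 0.9]
finger_gap: 85.2
[457.07396431 225.08458299  45.61784929] [-1.79935573e+02  1.27232151e-02  9.01546914e+01]
```

View pics/w2.png

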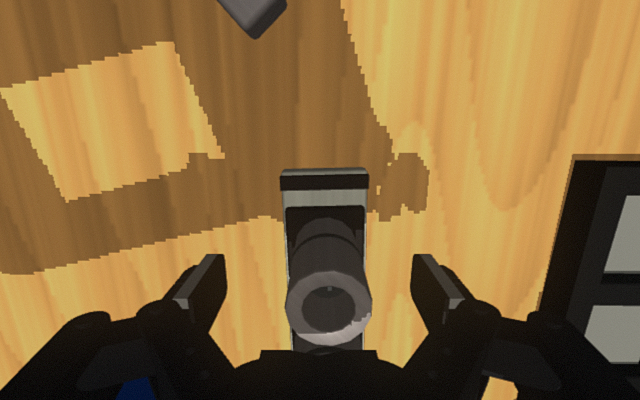

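```bash
python3 - <<'E'
from h import *
np.set_printoptions(precision=2,suppress=True)
for i in range(3):
    w=snapshot("wrist");s=sense();print(s["time"],s["tool_pos"],s["qd"],ray(w,329,308,80),proj(w,[[460,220.3,80]]))
crop(w["frame"][:,:,::-1],260,240,400,370,4,"pics/w2c.png")
E
```

```text
3.1 [459.28 225.38  47.75] [-0.42 -0.62 -0.39 -0.07 -0.21  0.14] [461.47 219.24] [[325.38 305.73]]
3.15 [459.54 225.29  47.93] [-0.37 -0.25  0.19 -0.09 -0.3   0.03] [462.22 218.75] [[323.57 304.72]]
3.2 [459.56 225.08  47.8 ] [-0.19  0.06  0.44  0.05 -0.31  0.09] [462.51 218.5 ] [[322.87 304.18]]
```

View pics/w2c.png

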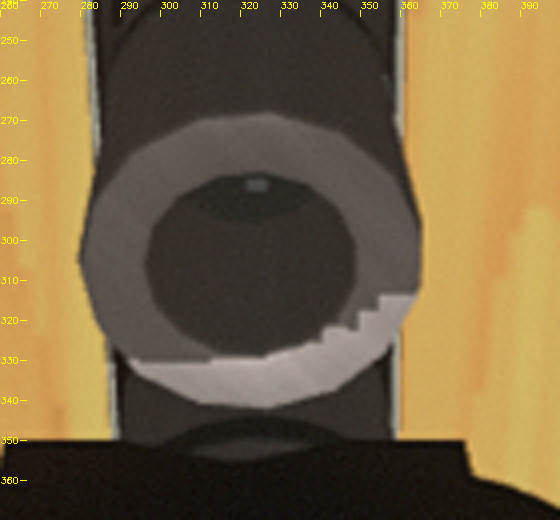

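```bash
python3 -m creep '{"translation":[[-4.8,0,3],[0,0,0],[0,0,0],[0,0,0],[0,0,0],[0,0,0],[0,0,0],[0,0,0],[0,0,0],[0,0,0]],"rotation":[[0,0,0],[0,0,0],[0,0,0],[0,0,0],[0,0,0],[0,0,0],[0,0,0],[0,0,0],[0,0,0],[0,0,0]],"claw":[85,85,85,20,20,20,20,20,20,20]}' 60
python3 - <<'E'
from h import *
s=sense();print(s["tool_pos"],s["finger_gap"],s["ft_force"])
w=snapshot("wrist");cv2.imwrite("pics/w3.png",w["frame"][:,:,::-1])
E
```

```text
time: 4.2
tool_pos: [458.3, 219.5, 42.8]
tcp_rot: [179.9, -0.0, 90.0]
ft_force: [0.1, 0.5, 4.9]
finger_gap: 34.9
[458.30746047 219.46493951  42.76053548] 34.86431469973912 [0.14552464 0.46125804 4.91294178]
```

View pics/w3.png

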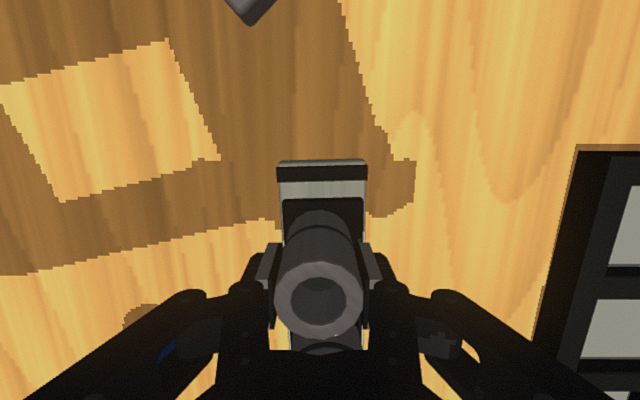

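```bash
python3 -m creep '{"translation":[[0,0,-20],[0,0,-25],[0,0,-15],[1.2,30,0],[1.2,40,0],[1.2,45,0],[1.2,45,0],[0,32,0],[0,0,0],[0,0,0]],"rotation":[[0,0,0],[0,0,0],[0,0,0],[0,0,0],[0,0,0],[0,0,0],[0,0,0],[0,0,0],[0,0,0],[0,0,0]],"claw":[20,20,20,20,20,20,20,20,20,20]}' 60
python3 -m creep '{"translation":[[0,0,0],[0,0,0]],"rotation":[[0,0,0],[0,0,0]],"claw":[20,20]}' 60
python3 - <<'E'
from h import *
s=sense();print(s["tool_pos"],s["finger_gap"],s["ft_force"])
w=snapshot("wrist");cv2.imwrite("pics/w4.png",w["frame"][:,:,::-1]);print(proj(w,[[651.5,225.2,10],[651.5,225.2,22]]))
E
```

```text
time: 5.25
tool_pos: [649.3, 223.7, 100.4]
tcp_rot: [-179.8, 0.0, 90.0]
ft_force: [-0.5, -0.4, -1.9]
finger_gap: 35.0
time: 5.45
tool_pos: [648.8, 224.3, 102.3]
tcp_rot: [-180.0, 0.0, 90.0]
ft_force: [-0.3, -0.2, -2.2]
finger_gap: 34.7
[648.84557778 224.29568055 102.26463406] 34.733325170063196 [-0.34590071 -0.18891944 -2.2374273 ]
[[323.29349109 201.3135205 ]
 [323.54651619 206.02273086]]
```

View pics/w4.png

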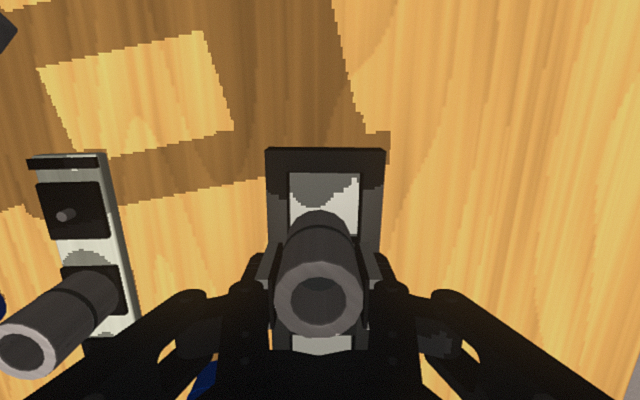

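```bash
python3 -m creep '{"translation":[[0,2,20],[0,0,20],[0,0,15],[0,0,8],[0,0,4],[0,0,0],[0,0,0],[0,0,0]],"rotation":[[0,0,0],[0,0,0],[0,0,0],[0,0,0],[0,0,0],[0,0,0],[0,0,0],[0,0,0]],"claw":[20,20,20,20,20,20,20,20]}' 60
python3 - <<'E'
from h import *
s=sense();print(s["tool_pos"],s["finger_gap"],s["ft_force"])
w=snapshot("wrist");cv2.imwrite("pics/w5.png",w["frame"][:,:,::-1])
w=snapshot("scene");crop(w["frame"][:,:,::-1],330,150,490,350,3,"pics/s5.png")
E
```

```text
time: 6.3
tool_pos: [652.5, 224.3, 36.2]
tcp_rot: [179.9, -0.0, 90.0]
ft_force: [-0.3, -0.3, -3.4]
finger_gap: 35.1
[652.48606175 224.27954307  36.17612588] 35.13017403636889 [-0.33501822 -0.34135892 -3.40651657]
```

View pics/w5.png

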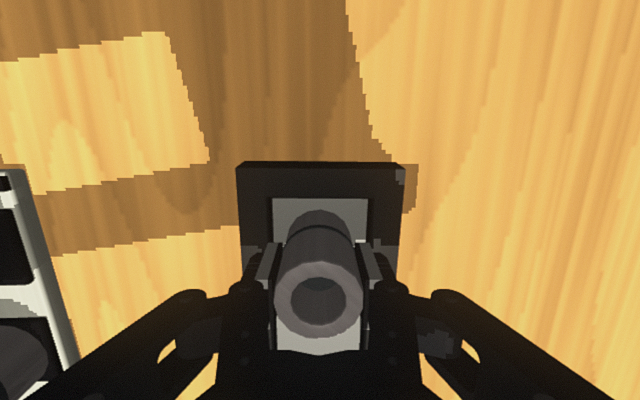

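View pics/s5.png

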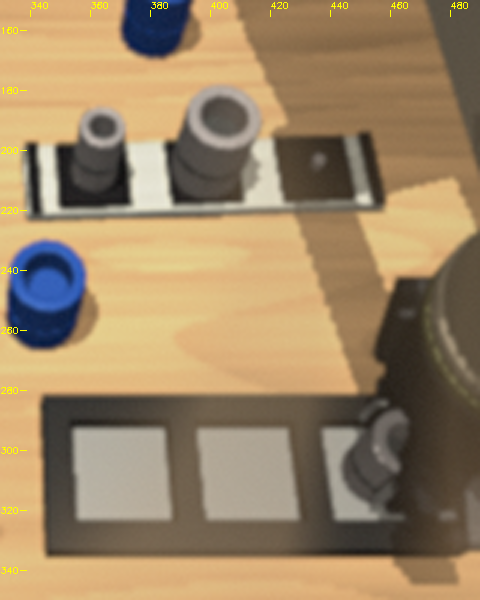

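```bash
python3 -m creep '{"translation":[[0,0,1],[0,0,1],[0,0,0],[0,0,0],[0,0,0]],"rotation":[[0,0,0],[0,0,0],[0,0,0],[0,0,0],[0,0,0]],"claw":[20,20,20,20,20]}' 60
```

```text
time: 6.9
tool_pos: [652.3, 224.2, 34.8]
tcp_rot: [179.9, -0.0, 90.0]
ft_force: [-3.7, -1.0, 5.8]
finger_gap: 35.0
```

```bash
python3 -m creep '{"translation":[[0,0,0],[0,0,0],[0,0,0],[0,0,0],[0,0,-15],[0,0,-35],[0,0,-35],[0,0,-10],[0,0,0]],"rotation":[[0,0,0],[0,0,0],[0,0,0],[0,0,0],[0,0,0],[0,0,0],[0,0,0],[0,0,0],[0,0,0]],"claw":[85,85,85,85,85,85,85,85,85]}' 60
python3 - <<'E'
from h import *
s=sense();print(s["tool_pos"],s["finger_gap"],s["ft_force"])
w=snapshot("wrist");cv2.imwrite("pics/w6.png",w["frame"][:,:,::-1]);print(proj(w,[[652,225,72],[651.4,225,22]]))
E
```

```text
time: 7.8
tool_pos: [654.0, 224.7, 132.5]
tcp_rot: [179.6, -0.1, 90.0]
ft_force: [-0.2, -0.7, -0.1]
finger_gap: 85.0
[653.9731429  224.66583739 132.50463477] 85.02876616250222 [-0.16737453 -0.7385248  -0.14642441]
[[316.64098941 215.77802536]
 [315.79274358 195.79356942]]
```

View pics/w6.png

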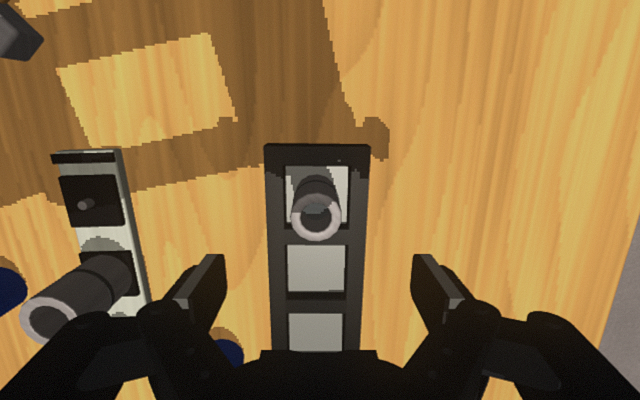

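```bash
python3 -m creep '{"translation":[[-14.5,-30,0],[-15,-40,0],[-15,-45,0],[-15,-43,0],[-15,-33,0],[0,0,0],[0,0,0],[0,0,0],[0,0,0]],"rotation":[[0,0,0],[0,0,0],[0,0,0],[0,0,0],[0,0,0],[0,0,0],[0,0,0],[0,0,0],[0,0,0]],"claw":[85,85,85,85,85,85,85,85,85]}' 60
python3 - <<'E'
from h import *
s=sense();print(s["tool_pos"],s["finger_gap"],s["ft_force"])
w=snapshot("wrist");cv2.imwrite("pics/w7.png",w["frame"][:,:,::-1]);print(proj(w,[[461.7,150.2,84]]))
E
```

```text
time: 8.75
tool_pos: [461.7, 149.9, 128.2]
tcp_rot: [-180.0, -0.0, 90.0]
ft_force: [0.2, 0.4, 0.5]
finger_gap: 84.7
[461.66902373 149.86312168 128.17644205] 84.66864044379788 [0.15542756 0.39267113 0.53724476]
[[320.26021629 224.26062434]]
```

View pics/w7.png

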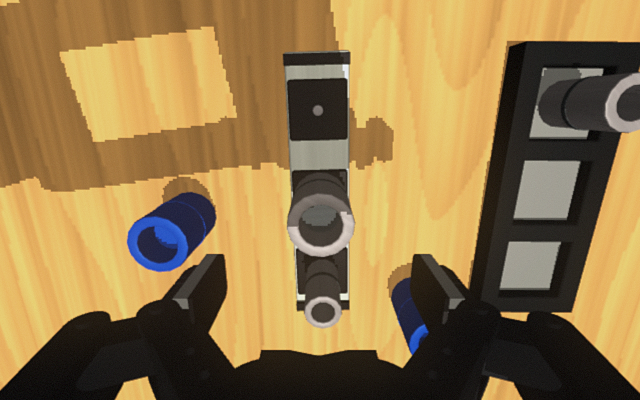

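```bash
python3 -m creep '{"translation":[[0.3,0.2,35],[0,0,35],[0,0,11],[0,0,0],[0,0,0],[0,0,0],[0,0,0],[0,0,0],[0,0,0],[0,0,0]],"rotation":[[0,0,0],[0,0,0],[0,0,0],[0,0,0],[0,0,0],[0,0,0],[0,0,0],[0,0,0],[0,0,0],[0,0,0]],"claw":[85,85,85,85,85,25,25,25,25,25]}' 60
python3 -m creep '{"translation":[[0,0,0],[0,0,0]],"rotation":[[0,0,0],[0,0,0]],"claw":[25,25]}' 60
python3 - <<'E'
from h import *
s=sense();print(s["tool_pos"],s["finger_gap"],s["ft_force"])
w=snapshot("wrist");cv2.imwrite("pics/w8.png",w["frame"][:,:,::-1])
E
```

```text
time: 9.8
tool_pos: [462.0, 150.1, 48.8]
tcp_rot: [179.9, -0.0, 90.0]
ft_force: [-1.3, -0.8, 6.5]
finger_gap: 42.3
time: 10.0
tool_pos: [462.1, 150.1, 48.8]
tcp_rot: [179.9, -0.0, 90.0]
ft_force: [-1.8, -1.0, 7.7]
finger_gap: 42.2
[462.05064763 150.10922295  48.82904733] 42.16473510392374 [-1.80417257 -0.98106556  7.66999546]
```

View pics/w8.png

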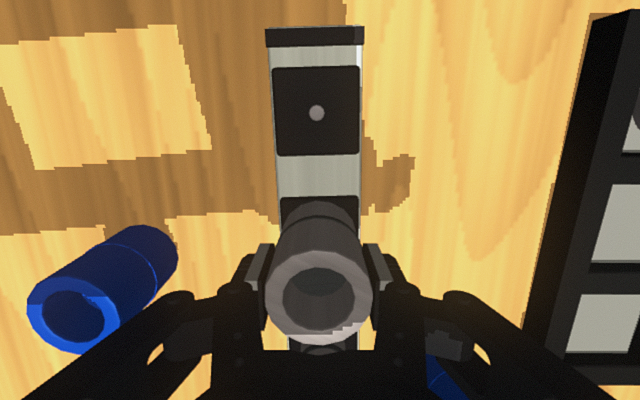

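```bash
python3 -m creep '{"translation":[[0,0,-20],[0,0,-25],[0,0,-15],[1.2,30,0],[1.2,40,0],[1.2,45,0],[1.4,43,0],[0,31.2,0],[0,0,0],[0,0,0]],"rotation":[[0,0,0],[0,0,0],[0,0,0],[0,0,0],[0,0,0],[0,0,0],[0,0,0],[0,0,0],[0,0,0],[0,0,0]],"claw":[25,25,25,25,25,25,25,25,25,25]}' 60
python3 -m creep '{"translation":[[0,0,20],[0,0,14],[0,0,0],[0,0,0]],"rotation":[[0,0,0],[0,0,0],[0,0,0],[0,0,0]],"claw":[25,25,25,25]}' 60
python3 - <<'E'
from h import *
s=sense();print(s["tool_pos"],s["finger_gap"],s["ft_force"])
w=snapshot("wrist");cv2.imwrite("pics/w9.png",w["frame"][:,:,::-1]);print(proj(w,[[651.4,155.2,10],[651.4,155.2,100]]))
E
```

```text
time: 11.05
tool_pos: [649.9, 154.6, 106.0]
tcp_rot: [-179.9, 0.0, 90.0]
ft_force: [-0.7, -0.0, -3.4]
finger_gap: 42.1
time: 11.45
tool_pos: [649.2, 154.9, 72.9]
tcp_rot: [-179.9, 0.0, 90.0]
ft_force: [-0.2, -0.0, -2.5]
finger_gap: 42.3
[649.18173466 154.89921456  72.89379163] 42.28140943188531 [-0.1726848  -0.01041876 -2.48672054]
[[323.44403278 214.53512781]
 [326.69812974 286.20433977]]
```

View pics/w9.png

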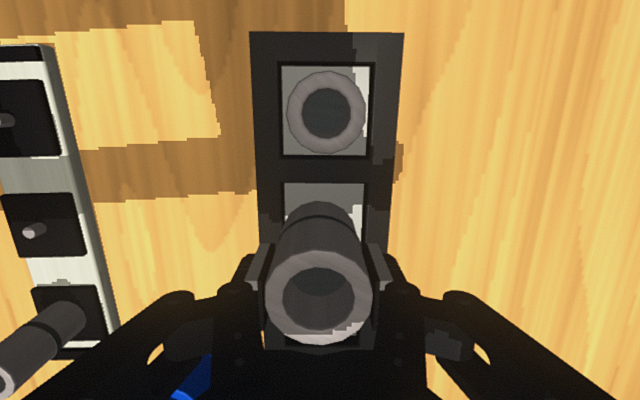

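```bash
python3 -m creep '{"translation":[[0,0.5,8],[0,0,0],[0,0,0],[0,0,0]],"rotation":[[0,0,0],[0,0,0],[0,0,0],[0,0,0]],"claw":[25,25,25,25]}' 60
python3 - <<'E'
from h import *
s=sense();print(s["tool_pos"],s["finger_gap"],s["ft_force"])
w=snapshot("wrist");cv2.imwrite("pics/w10.png",w["frame"][:,:,::-1]);print(proj(w,[[651.4,155.2,10],[651.4,155.2,22],[651.4,155.2,86]]))
E
```

```text
time: 11.9
tool_pos: [650.9, 154.9, 65.5]
tcp_rot: [180.0, -0.0, 90.0]
ft_force: [-0.4, 0.6, -3.7]
finger_gap: 42.3
[650.87873083 154.92404755  65.49734937] 42.27386453745705 [-0.43254561  0.58828808 -3.65976118]
[[320.86552812 218.20322161]
 [321.03928299 224.71562638]
 [322.45622612 277.82324187]]
```

View pics/w10.png

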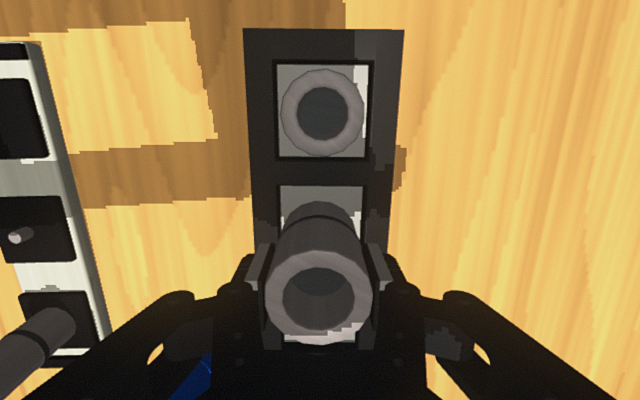

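```bash
python3 -m creep '{"translation":[[0,0.5,12],[0,0,8],[0,0,2],[0,0,0],[0,0,0],[0,0,0]],"rotation":[[0,0,0],[0,0,0],[0,0,0],[0,0,0],[0,0,0],[0,0,0]],"claw":[25,25,25,25,25,25]}' 60
```

```text
time: 12.55
tool_pos: [651.6, 155.0, 43.7]
tcp_rot: [180.0, -0.0, 90.0]
ft_force: [-0.1, -0.3, -3.3]
finger_gap: 42.3
```

```bash
python3 -m creep '{"translation":[[0,0,2],[0,0,2],[0,0,0],[0,0,0]],"rotation":[[0,0,0],[0,0,0],[0,0,0],[0,0,0]],"claw":[25,25,25,25]}' 60
```

```text
time: 12.95
tool_pos: [651.8, 155.0, 40.9]
tcp_rot: [179.9, -0.0, 90.0]
ft_force: [-3.3, -1.2, 6.0]
finger_gap: 42.6
```

Contact with the well floor at the expected height, so I'll release and go up.

```bash
python3 -m creep '{"translation":[[0,0,0],[0,0,0],[0,0,0],[0,0,0],[0,0,-15],[0,0,-35],[0,0,-35],[0,0,-5],[0,0,0],[0,0,0]],"rotation":[[0,0,0],[0,0,0],[0,0,0],[0,0,0],[0,0,0],[0,0,0],[0,0,0],[0,0,0],[0,0,0],[0,0,0]],"claw":[85,85,85,85,85,85,85,85,85,85]}' 60
python3 - <<'E'
from h import *
s=sense();print(s["tool_pos"],s["finger_gap"],s["ft_force"])
w=snapshot("wrist");cv2.imwrite("pics/w11.png",w["frame"][:,:,::-1]);print(proj(w,[[651.6,155,76],[651.4,225,72]]))
E
```

```text
time: 13.95
tool_pos: [650.9, 154.8, 128.9]
tcp_rot: [-180.0, 0.0, 90.0]
ft_force: [-0.2, -0.0, -0.2]
finger_gap: 84.7
[650.85370677 154.8394356  128.93956839] 84.74562014271416 [-0.15797491 -0.02805439 -0.2229356 ]
[[321.29228504 219.70927556]
 [321.42711578 109.0730948 ]]
```

View pics/w11.png

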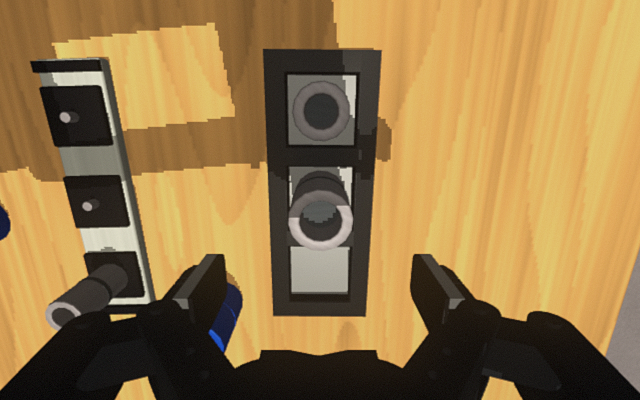

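```bash
python3 -m creep '{"translation":[[-14.7,-30,0],[-15,-40,0],[-15,-45,0],[-15,-42,0],[-15,-31,0],[0,0,0],[0,0,0],[0,0,0],[0,0,0]],"rotation":[[0,0,0],[0,0,0],[0,0,0],[0,0,0],[0,0,0],[0,0,0],[0,0,0],[0,0,0],[0,0,0]],"claw":[85,85,85,85,85,85,85,85,85]}' 60
python3 - <<'E'
from h import *
s=sense();print(s["tool_pos"],s["finger_gap"],s["ft_force"])
w=snapshot("wrist");cv2.imwrite("pics/w12.png",w["frame"][:,:,::-1]);print(proj(w,[[463.7,80.3,76]]))
t=snapshot("top");print(ray(t,296.2,153.5,66))
E
```

```text
time: 14.9
tool_pos: [464.1, 80.5, 129.3]
tcp_rot: [180.0, -0.0, 90.0]
ft_force: [-0.6, 0.9, 0.1]
finger_gap: 84.9
[464.08331695  80.49775887 129.26597065] 84.91492410232783 [-0.57899164  0.86439304  0.10627909]
[[319.52504624 220.04503053]]
[551.17486957  43.12478963]
```

View pics/w12.png

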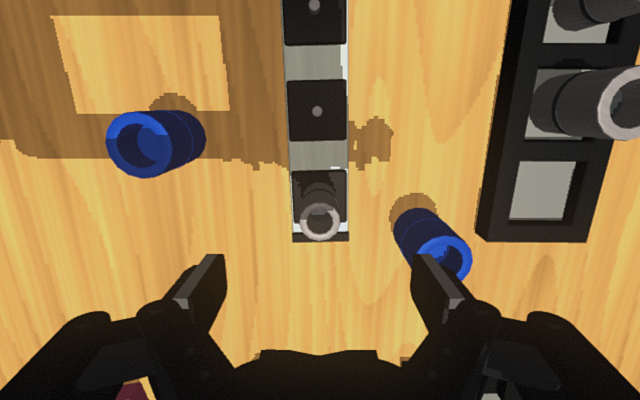

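```bash
python3 -m creep '{"translation":[[0,-0.4,0],[0,0,25],[0,0,35],[0,0,25],[0,0,0],[0,0,0],[0,0,0],[0,0,0],[0,0,0],[0,0,0]],"rotation":[[0,0,0],[0,0,0],[0,0,0],[0,0,0],[0,0,0],[0,0,0],[0,0,0],[0,0,0],[0,0,0],[0,0,0]],"claw":[65,65,65,65,65,65,15,15,15,15]}' 60
python3 -m creep '{"translation":[[0,0,0],[0,0,0]],"rotation":[[0,0,0],[0,0,0]],"claw":[15,15]}' 60
python3 - <<'E'
from h import *
s=sense();print(s["tool_pos"],s["finger_gap"],s["ft_force"])
w=snapshot("wrist");cv2.imwrite("pics/w13.png",w["frame"][:,:,::-1])
E
```

```text
time: 16.0
tool_pos: [464.2, 80.3, 46.1]
tcp_rot: [179.8, -0.0, 90.0]
ft_force: [-0.9, -0.3, 6.8]
finger_gap: 26.2
time: 16.2
tool_pos: [464.2, 80.3, 46.1]
tcp_rot: [179.8, -0.0, 90.0]
ft_force: [-1.4, -0.1, 6.9]
finger_gap: 26.5
[464.21893342  80.27927522  46.08664343] 26.498401630549214 [-1.44990709 -0.14780512  6.92739223]
```

View pics/w13.png

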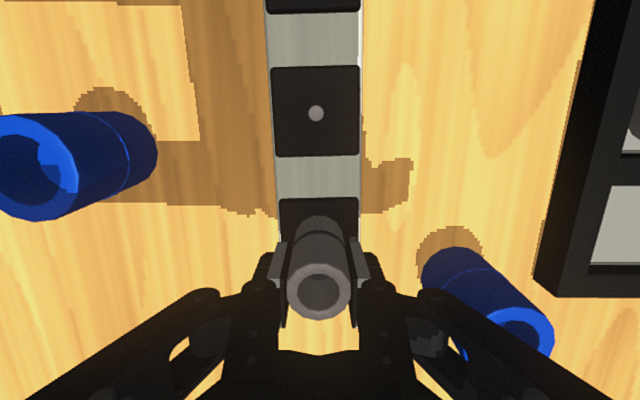

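```bash
python3 -m creep '{"translation":[[0,0,-20],[0,0,-25],[0,0,-15],[1.2,30,0],[1.2,40,0],[1.2,44,0],[1.3,42,0],[0,31,0],[0,0,0],[0,0,0]],"rotation":[[0,0,0],[0,0,0],[0,0,0],[0,0,0],[0,0,0],[0,0,0],[0,0,0],[0,0,0],[0,0,0],[0,0,0]],"claw":[15,15,15,15,15,15,15,15,15,15]}' 60
python3 -m creep '{"translation":[[0,0.5,20],[0,0,20],[0,0,0],[0,0,0],[0,0,0],[0,0,0]],"rotation":[[0,0,0],[0,0,0],[0,0,0],[0,0,0],[0,0,0],[0,0,0]],"claw":[15,15,15,15,15,15]}' 60
python3 - <<'E'
from h import *
s=sense();print(s["tool_pos"],s["finger_gap"],s["ft_force"])
w=snapshot("wrist");cv2.imwrite("pics/w14.png",w["frame"][:,:,::-1])
E
```

```text
time: 17.25
tool_pos: [649.9, 85.0, 103.9]
tcp_rot: [-179.9, 0.0, 90.0]
ft_force: [-0.7, 0.5, -0.6]
finger_gap: 26.2
time: 17.85
tool_pos: [651.3, 85.2, 66.2]
tcp_rot: [179.9, -0.0, 90.0]
ft_force: [-0.2, -0.2, -1.7]
finger_gap: 25.8
[651.25511611  85.19503258  66.16548096] 25.849058800001654 [-0.15032396 -0.15669389 -1.72760906]
```

View pics/w14.png

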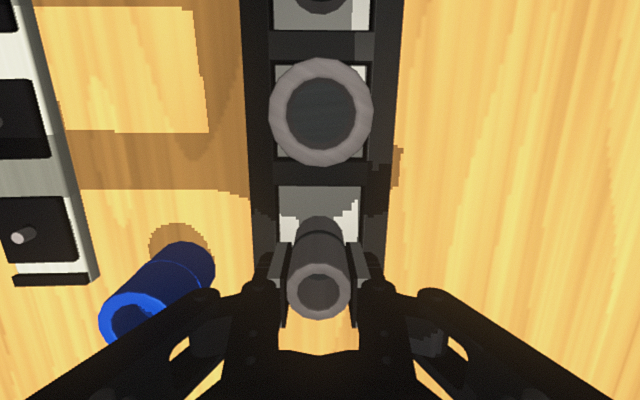

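```bash
python3 -m creep '{"translation":[[0,0.3,12],[0,0,9],[0,0,3],[0,0,0],[0,0,2],[0,0,1.5],[0,0,1],[0,0,0],[0,0,0]],"rotation":[[0,0,0],[0,0,0],[0,0,0],[0,0,0],[0,0,0],[0,0,0],[0,0,0],[0,0,0],[0,0,0]],"claw":[15,15,15,15,15,15,15,15,15]}' 60
```

```text
time: 18.8
tool_pos: [650.9, 85.1, 38.0]
tcp_rot: [180.0, 0.0, 90.0]
ft_force: [-8.9, -0.3, 15.6]
finger_gap: 26.1
```

```bash
python3 -m creep '{"translation":[[0,0,-0.5],[0,0,0],[0,0,0],[0,0,0],[0,0,-15],[0,0,-35],[0,0,-35],[0,0,-5],[0,0,0],[0,0,0]],"rotation":[[0,0,0],[0,0,0],[0,0,0],[0,0,0],[0,0,0],[0,0,0],[0,0,0],[0,0,0],[0,0,0],[0,0,0]],"claw":[70,70,70,70,70,70,70,70,70,70]}' 60
python3 - <<'E'
from h import *
s=sense();print(s["tool_pos"],s["finger_gap"],s["ft_force"])
w=snapshot("wrist");cv2.imwrite("pics/w15.png",w["frame"][:,:,::-1]);print(proj(w,[[651.3,85,68],[651.6,155,76]]))
E
```

```text
time: 19.8
tool_pos: [650.2, 85.1, 125.9]
tcp_rot: [-180.0, 0.0, 90.0]
ft_force: [-1.0, -0.0, 0.2]
finger_gap: 69.8
[650.24420653  85.08700597 125.90744238] 69.78553654276327 [-0.95076083 -0.0337348   0.24088946]
[[321.69786394 217.49412206]
 [322.9457898  109.63768223]]
```

View pics/w15.png

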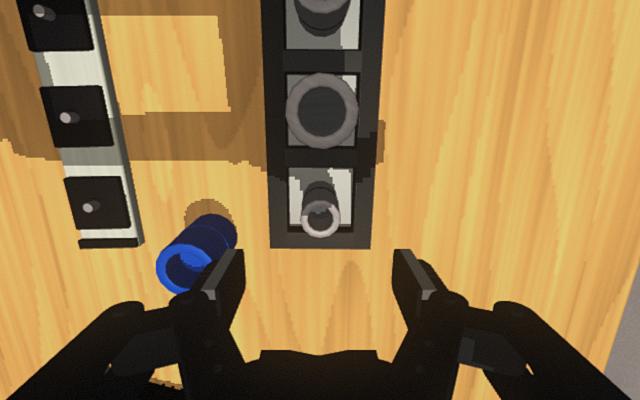

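```bash
python3 -m creep '{"translation":[[0,0,-35],[0,0,-30],[-27,-24,0],[-31,-28,0],[-31,-29,0],[-31,-29,0],[-31,-29,0],[-31,-28,0],[-31,-28,0],[0,0,0]],"rotation":[[0,0,0],[0,0,0],[0,0,0],[0,0,0],[0,0,0],[0,0,0],[0,0,0],[0,0,0],[0,0,0],[0,0,0]],"claw":[70,70,70,70,70,70,70,70,70,70]}' 60
python3 -m creep '{"translation":[[0,0,0],[0,0,0],[0,0,0],[0,0,0],[0,0,0],[0,0,0],[0,0,0],[0,0,0],[0,0,0],[0,0,0]],"rotation":[[0,0,-0.138],[0,0,-0.138],[0,0,-0.138],[0,0,-0.138],[0,0,-0.138],[0,0,-0.138],[0,0,-0.138],[0,0,-0.138],[0,0,-0.138],[0,0,0]],"claw":[70,70,70,70,70,70,70,70,70,70]}' 60
python3 -m creep '{"translation":[[0,0,0],[0,0,0],[0,0,0]],"rotation":[[0,0,0],[0,0,0],[0,0,0]],"claw":[70,70,70]}' 60
python3 - <<'E'
from h import *
s=sense();print(s["tool_pos"],s["tcp_rot"],s["joint_pos"])
w=snapshot("wrist");cv2.imwrite("pics/w16.png",w["frame"][:,:,::-1]);print(proj(w,[[413.5,-113.5,26],[456,-128,24],[517,-147.7,24]]))
crop(w["frame"][:,:,::-1],230,60,420,310,3,"pics/w16c.png")
E
```

```text
time: 20.85
tool_pos: [452.2, -130.5, 189.6]
tcp_rot: [-179.8, 0.0, 89.8]
ft_force: [0.6, 0.9, -1.1]
finger_gap: 69.9
time: 21.85
tool_pos: [455.2, -127.3, 189.9]
tcp_rot: [180.0, -0.1, 161.3]
ft_force: [0.7, 0.9, -0.3]
finger_gap: 70.0
time: 22.15
tool_pos: [455.6, -127.8, 191.0]
tcp_rot: [180.0, -0.0, 161.1]
ft_force: [-0.3, -0.7, 0.0]
finger_gap: 69.8
[ 455.57266025 -127.80049336  191.04464285] [ 1.79998867e+02 -2.52544957e-02  1.61051656e+02] [-2.18822002e+01 -1.12873965e+01  1.07825973e+02 -1.61691810e-04
  8.34867029e+01 -9.29338379e+01]
[[319.4199993  137.89161004]
 [319.37216754 182.91847061]
 [320.30431656 241.47573276]]
```

View pics/w16.png

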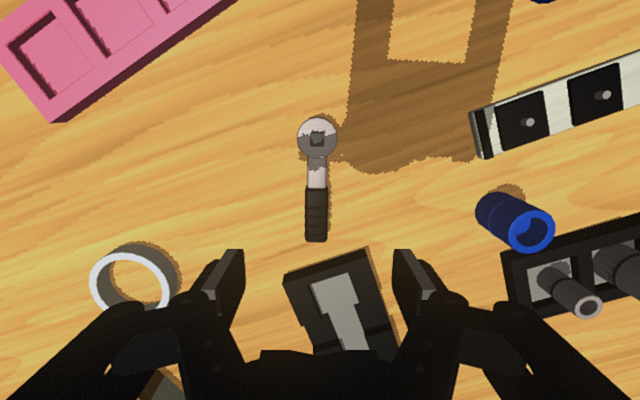

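View pics/w16c.png

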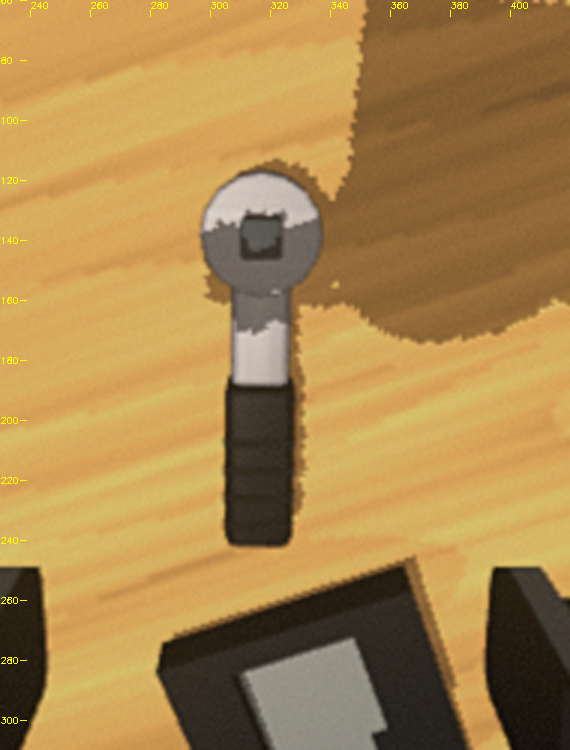

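```bash
python3 - <<'E'
from h import *
np.set_printoptions(precision=2,suppress=True)
s=sense();print(s["tool_pos"],s["tcp_rot"])
w=snapshot("wrist")
h=ray(w,317.3,137.7,26);t=ray(w,316.0,241.7,22);b=ray(w,317,188.3,24)
d=(h-t);d/=np.linalg.norm(d)
print(h,t,b,np.linalg.norm(h-t),np.degrees(np.arctan2(d[1],d[0])),h-45*d,b+5*d,t+65*d)
# target in tool axes
o=(h-45*d+b+5*d+t+65*d)/3;yaw=np.radians(s["tcp_rot"][2]);e=o-s["tool_pos"][:2]
print(o,"tool x",e@[np.cos(yaw),np.sin(yaw)],"tool y",e@[np.sin(yaw),-np.cos(yaw)])
E
```

```text
[ 455.62 -127.83  191.17] [180.    -0.01 161.08]
[ 412.74 -115.45] [ 516.73 -152.49] [ 460.61 -132.14] 110.39235010708852 160.3984360170986 [ 455.13 -130.55] [ 455.9  -130.47] [ 455.5  -130.68]
[ 455.51 -130.57] tool x -0.7782125112843398 tool y -2.6244447996128386
```

```bash
python3 -m creep '{"translation":[[-4.8,-2.6,0],[0,0,30],[0,0,45],[0,0,45],[0,0,27],[0,0,0],[0,0,0],[0,0,0],[0,0,0]],"rotation":[[0,0,0.012],[0,0,0],[0,0,0],[0,0,0],[0,0,0],[0,0,0],[0,0,0],[0,0,0],[0,0,0]],"claw":[60,60,60,60,60,60,60,60,60]}' 80
python3 - <<'E'
from h import *
np.set_printoptions(precision=2,suppress=True)
s=sense();print(s["tool_pos"],s["tcp_rot"])
w=snapshot("wrist");cv2.imwrite("pics/w17.png",w["frame"][:,:,::-1])
crop(w["frame"][:,:,::-1],220,50,420,310,3,"pics/w17c.png")
E
```

```text
time: 23.15
tool_pos: [461.2, -132.7, 46.7]
tcp_rot: [-180.0, 0.2, 160.5]
ft_force: [-0.6, -1.0, -0.1]
finger_gap: 59.8
[ 461.24 -132.71   46.7 ] [-179.99    0.24  160.46]
```

View pics/w17.png

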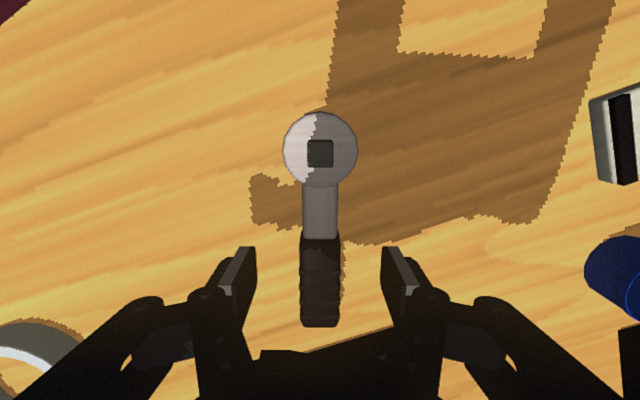

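```bash
python3 -m creep '{"translation":[[0,0,20],[0,0,14],[0,0,3],[0,0,0],[0,0,0],[0,0,0]],"rotation":[[0,0,0],[0,0,0],[0,0,0],[0,0,0],[0,0,0],[0,0,0]],"claw":[60,60,60,60,60,60]}' 80
python3 - <<'E'
from h import *
np.set_printoptions(precision=2,suppress=True)
s=sense();print(s["tool_pos"],s["tcp_rot"])
w=snapshot("wrist");cv2.imwrite("pics/w18.png",w["frame"][:,:,::-1])
h=ray(w,320,150,26);print(proj(w,[[412.9,-115.5,26],[460.2,-132.2,24],[516.7,-152.4,22]]))
E
```

```text
time: 23.8
tool_pos: [460.0, -132.2, 8.1]
tcp_rot: [-180.0, 0.1, 160.5]
ft_force: [0.0, -0.1, 1.2]
finger_gap: 60.1
[ 459.99 -132.16    8.07] [-180.      0.07  160.48]
[[320.95 168.68]
 [320.6  277.32]
 [319.81 379.1 ]]
```

View pics/w18.png

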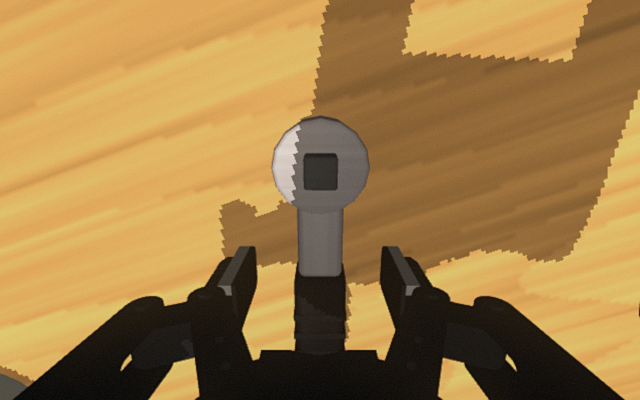

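```bash
python3 -m creep '{"translation":[[0,0,3],[0,0,0],[0,0,0],[0,0,0],[0,0,0],[0,0,0],[0,0,0],[0,0,0],[0,0,0]],"rotation":[[0,0,0],[0,0,0],[0,0,0],[0,0,0],[0,0,0],[0,0,0],[0,0,0],[0,0,0],[0,0,0]],"claw":[60,60,10,10,10,10,10,10,10]}' 80
python3 - <<'E'
from h import *
np.set_printoptions(precision=2,suppress=True)
s=sense();print(s["tool_pos"],s["tcp_rot"])
w=snapshot("wrist");cv2.imwrite("pics/w19.png",w["frame"][:,:,::-1])
E
```

```text
time: 24.75
tool_pos: [459.5, -131.9, 4.7]
tcp_rot: [180.0, 0.0, 160.5]
ft_force: [-2.4, 1.4, 5.1]
finger_gap: 21.7
[ 459.54 -131.91    4.68] [179.99   0.01 160.48]
```

View pics/w19.png

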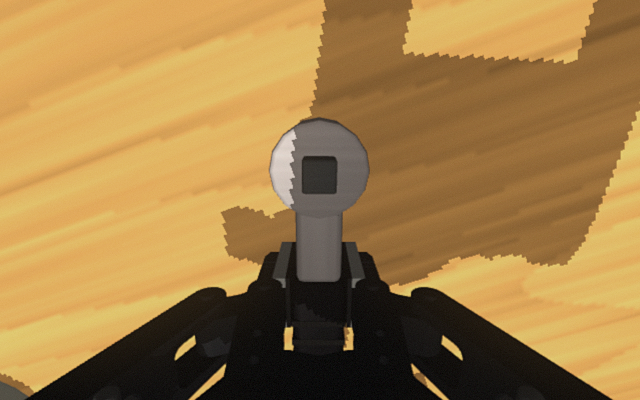

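```bash
python3 -m creep '{"translation":[[0,0,-20],[0,0,-30],[0,0,-30],[0,0,0],[0,0,0],[0,0,0],[0,0,0],[0,0,0]],"rotation":[[0,0,0],[0,0,0],[0,0,0],[0,0,-0.12],[0,0,-0.12],[0,0,-0.118],[0,0,0],[0,0,0]],"claw":[10,10,10,10,10,10,10,10]}' 80
python3 - <<'E'
from h import *
from scipy.spatial.transform import Rotation as R
np.set_printoptions(precision=2,suppress=True)
w=snapshot("wrist");s=sense();print(s["tool_pos"],s["tcp_rot"],s["finger_gap"],s["ft_force"])
cv2.imwrite("pics/w20.png",w["frame"][:,:,::-1])
def T(p,r):
    M=np.eye(4);M[:3,:3]=R.from_euler("xyz",r,degrees=True).as_matrix();M[:3,3]=p;return M
C=np.linalg.inv(T(s["tool_pos"],s["tcp_rot"]))@w["extrinsics"];print(C)
E=T([455.57,-127.8,191.04],[180,0,161.05])@C
d={"intrinsics":w["intrinsics"],"extrinsics":E}
print("check head",ray(d,317.3,137.7,26))
a=ray(d,230+238/3,60+675/3,22);b=ray(d,230+355/3,60+638/3,22);print("pocket head end",a,b,(a+b)/2,np.linalg.norm(a-b))
a=ray(d,230+163/3,60+672/3,22);b=ray(d,230+410/3,60+594/3,22);print("outer",a,b,(a+b)/2,np.linalg.norm(a-b))
t=snapshot("top");crop(t["frame"][:,:,::-1],340,80,420,240,4,"pics/t20.png")
E
```

```text
time: 25.6
tool_pos: [458.8, -131.7, 83.6]
tcp_rot: [180.0, -0.1, -179.2]
ft_force: [-0.5, -1.4, -3.7]
finger_gap: 21.5
[ 458.92 -131.75   83.74] [ 179.98   -0.05 -179.2 ] 22.05612576066756 [ 0.07  0.71 -4.4 ]
[[   0.      0.96    0.29   74.43]
 [   1.     -0.      0.     -0.47]
 [   0.      0.29   -0.96 -142.43]
 [   0.      0.      0.      1.  ]]
check head [ 412.32 -114.79]
pocket head end [ 563.6  -176.06] [ 562.9  -130.11] [ 563.25 -153.08] 45.952193100825724
outer [ 553.38 -202.12] [ 552.23 -105.88] [ 552.81 -154.  ] 96.24595124594101
```

View pics/w20.png

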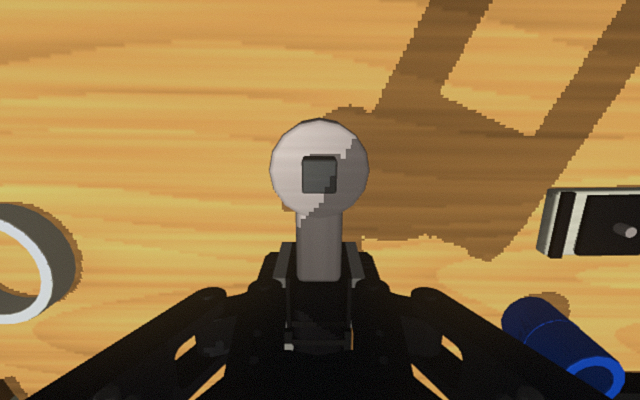

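```bash
python3 -m creep '{"translation":[[-25,-3,0],[-38,-6,0],[-43,-6,0],[-42,-6,0],[-28.8,-3.8,0],[0,0,15],[0,0,15],[0,0,0],[0,0,0],[0,0,0]],"rotation":[[0,0,0],[0,0,0],[0,0,0],[0,0,0],[0,0,0],[0,0,0],[0,0,0],[0,0,0],[0,0,0],[0,0,0]],"claw":[10,10,10,10,10,10,10,10,10,10]}' 80
python3 -m creep '{"translation":[[0,0,0],[0,0,0]],"rotation":[[0,0,0],[0,0,0]],"claw":[10,10]}' 80
python3 - <<'E'
from h import *
np.set_printoptions(precision=2,suppress=True)
w=snapshot("wrist");s=sense();print(s["tool_pos"],s["tcp_rot"],s["finger_gap"],s["ft_force"])
cv2.imwrite("pics/w21.png",w["frame"][:,:,::-1])
t=snapshot("scene");crop(t["frame"][:,:,::-1],170,160,290,360,3,"pics/s21.png")
c,sn=np.cos(np.radians(180.9)),np.sin(np.radians(180.9))
F=lambda x,y,z:[632+c*x-sn*y,-154+sn*x+c*y,z]
print(proj(w,[F(80,50,22),F(80,-50,22),F(69,24,22),F(69,-24,22),F(20,50,22),F(20,-50,22)]))
E
```

```text
time: 26.7
tool_pos: [636.2, -153.7, 54.8]
tcp_rot: [-180.0, 0.0, -179.0]
ft_force: [-0.1, -0.5, -4.2]
finger_gap: 22.2
time: 26.9
tool_pos: [636.9, -153.9, 55.4]
tcp_rot: [-180.0, 0.1, -179.0]
ft_force: [0.8, -0.8, -4.1]
finger_gap: 22.0
[ 636.88 -153.87   55.18] [-179.98    0.07 -179.02] 21.69710454586851 [ 0.34  0.72 -4.08]
[[224.5   84.28]
 [415.36  84.87]
 [274.86 106.33]
 [364.75 106.62]
 [233.04 194.5 ]
 [405.84 195.11]]
```

View pics/w21.png

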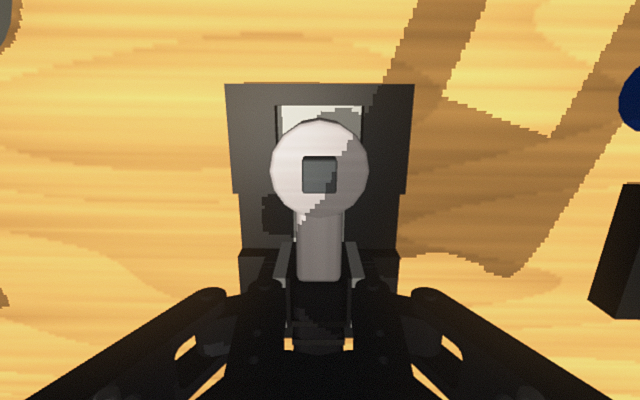

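View pics/s21.png

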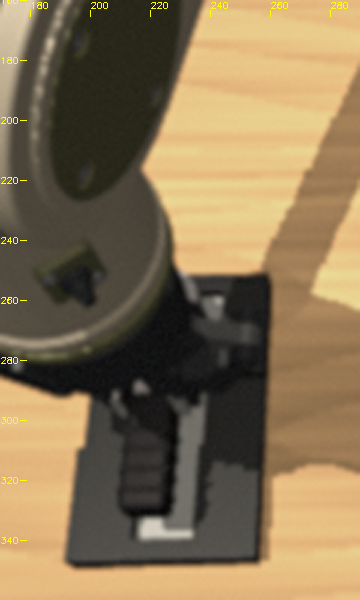

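```bash
python3 -m creep '{"translation":[[0.3,0,10],[0,0,10],[0,0,8],[0,0,4],[0,0,2],[0,0,0],[0,0,0],[0,0,0]],"rotation":[[0,0,0],[0,0,0],[0,0,0],[0,0,0],[0,0,0],[0,0,0],[0,0,0],[0,0,0]],"claw":[10,10,10,10,10,10,10,10]}' 80
python3 - <<'E'
from h import *
np.set_printoptions(precision=2,suppress=True)
w=snapshot("wrist");s=sense();print(s["tool_pos"],s["tcp_rot"],s["finger_gap"],s["ft_force"])
cv2.imwrite("pics/w22.png",w["frame"][:,:,::-1])
E
```

```text
time: 27.8
tool_pos: [636.7, -153.8, 20.9]
tcp_rot: [-180.0, 0.1, -179.0]
ft_force: [0.6, -0.4, -4.1]
finger_gap: 22.0
[ 636.67 -153.8    20.86] [-179.98    0.05 -179.01] 22.197476450315687 [-0.48 -0.05 -5.07]
```

View pics/w22.png

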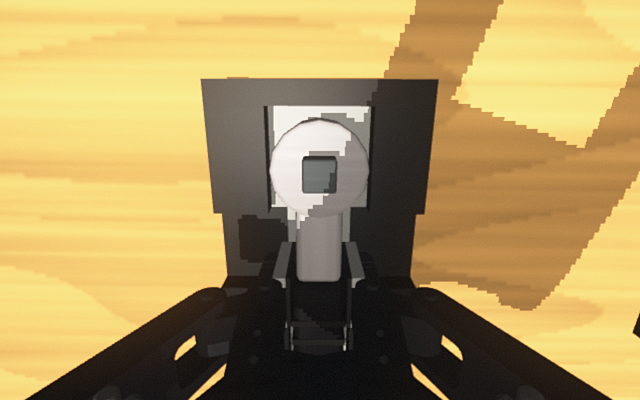

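```bash
python3 -m creep '{"translation":[[0,0,3],[0,0,2],[0,0,1],[0,0,0],[0,0,0],[0,0,0]],"rotation":[[0,0,0],[0,0,0],[0,0,0],[0,0,0],[0,0,0],[0,0,0]],"claw":[10,10,10,10,10,10]}' 80
```

```text
time: 28.45
tool_pos: [636.3, -153.7, 14.7]
tcp_rot: [-180.0, -0.0, -179.0]
ft_force: [-5.0, 1.0, 5.2]
finger_gap: 22.0
```

```bash
python3 -m creep '{"translation":[[0,0,0],[0,0,0],[0,0,0],[0,0,0],[0,0,-10],[0,0,-30],[0,0,-40],[0,0,-40],[0,0,0],[0,0,0]],"rotation":[[0,0,0],[0,0,0],[0,0,0],[0,0,0],[0,0,0],[0,0,0],[0,0,0],[0,0,0],[0,0,0],[0,0,0]],"claw":[50,50,50,50,50,50,50,50,50,50]}' 80
python3 -m creep '{"translation":[[-25,0,-10],[-30,0,-10],[-30,0,0],[-25,0,0],[0,0,0],[0,0,0],[0,0,0]],"rotation":[[0,0,0],[0,0,0],[0,0,0],[0,0,0],[0,0,0],[0,0,0],[0,0,0]],"claw":[50,50,50,50,50,50,50]}' 80
python3 - <<'E'
from h import *
np.set_printoptions(precision=2,suppress=True)
w=snapshot("wrist");s=sense();print(s["tool_pos"],s["tcp_rot"],s["finger_gap"],s["ft_force"])
cv2.imwrite("pics/w23.png",w["frame"][:,:,::-1])
c,sn=np.cos(np.radians(180.9)),np.sin(np.radians(180.9))
F=lambda x,y,z:[632+c*x-sn*y,-154+sn*x+c*y,z]
print(proj(w,[F(45,0,36),F(-65,0,34),F(45,20,36),F(45,-20,36)]))
E
```

```text
time: 29.45
tool_pos: [637.7, -154.1, 137.1]
tcp_rot: [-179.9, 0.2, -179.0]
ft_force: [-0.0, -0.2, -0.9]
finger_gap: 50.2
time: 30.15
tool_pos: [745.1, -151.7, 153.1]
tcp_rot: [180.0, -0.1, -179.0]
ft_force: [-0.7, 0.1, 0.3]
finger_gap: 49.9
[ 745.24 -151.83  153.79] [ 179.98   -0.07 -179.03] 50.13717575241678 [ 0.22 -0.37 -0.48]
[[319.24 -16.41]
 [318.69 139.54]
 [291.21 -16.5 ]
 [347.27 -16.32]]
```

View pics/w23.png

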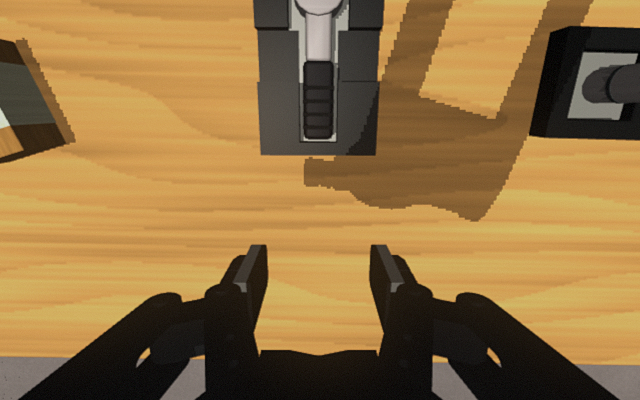

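```bash
python3 -m creep '{"translation":[[0,0,-30],[0,0,-40],[30,0,0],[30,0,0],[0,0,0],[0,0,0],[0,0,0]],"rotation":[[0,0,0],[0,0,0],[0,0,0],[0,0,0],[0,0,0],[0,0,0],[0,0,0]],"claw":[50,50,50,50,50,50,50]}' 80
python3 - <<'E'
from h import *
np.set_printoptions(precision=2,suppress=True)
w=snapshot("wrist");s=sense();print(s["tool_pos"])
crop(w["frame"][:,:,::-1],230,0,420,250,3,"pics/w24.png")
c,sn=np.cos(np.radians(180.9)),np.sin(np.radians(180.9))
F=lambda x,y,z:[632+c*x-sn*y,-154+sn*x+c*y,z]
print(proj(w,[F(45,0,36),F(-65,0,34),F(45,20,36),F(45,-20,36)]))
t=snapshot("scene");cv2.imwrite("pics/s24.png",t["frame"][:,:,::-1])
crop(t["frame"][:,:,::-1],330,180,500,350,4,"pics/s24c.png")
E
```

```text
time: 30.9
tool_pos: [686.7, -153.0, 225.3]
tcp_rot: [-180.0, 0.1, -179.0]
ft_force: [0.3, -0.2, 0.2]
finger_gap: 49.7
[ 686.95 -152.94  225.09]
[[319.34  78.51]
 [318.92 186.53]
 [299.    78.45]
 [339.68  78.57]]
```

View pics/w24.png

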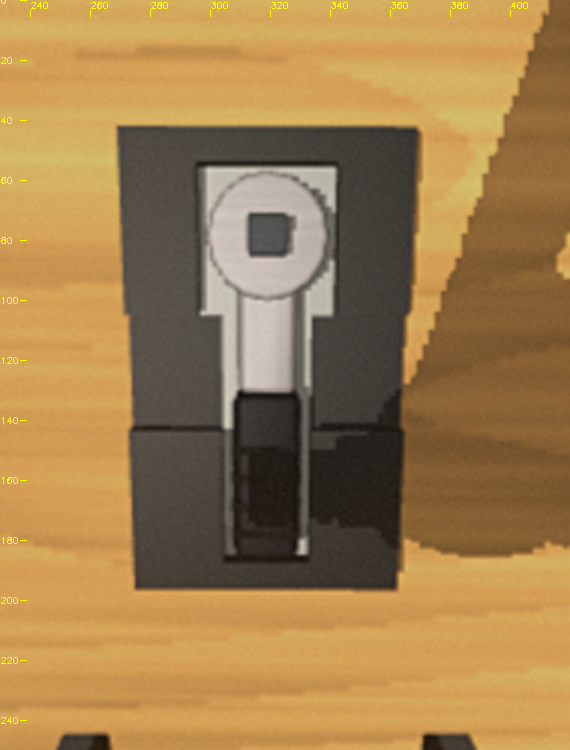

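View pics/s24c.png

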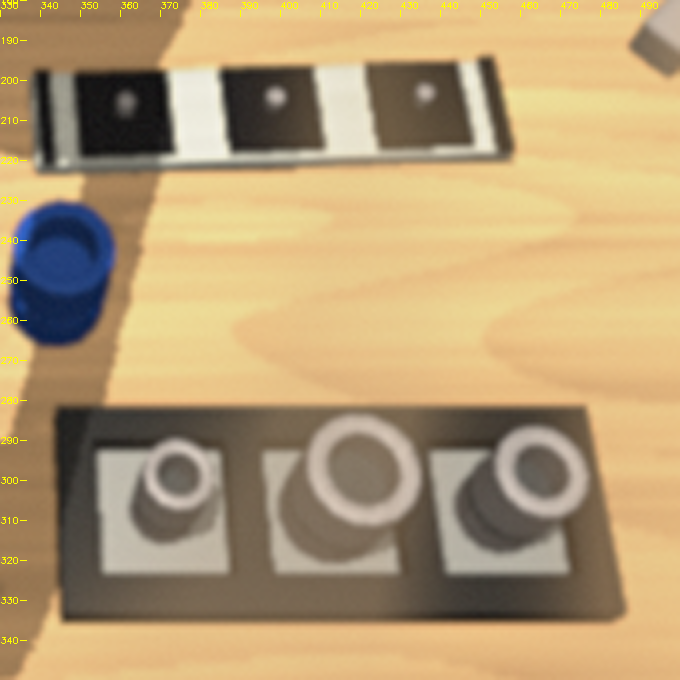

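```bash
python3 - <<'E'
from h import *
np.set_printoptions(precision=1,suppress=True)
s=snapshot("scene");print("scene tops",proj(s,[[651.7,225,72],[651.7,155,76],[651,85,68]]))
print("shift of 12mm",proj(s,[[651.7,225,84],[651.7,155,88],[651,85,80]]))
t=snapshot("top");crop(t["frame"][:,:,::-1],195,80,420,215,3,"pics/t25.png")
print("top",proj(t,[[651.7,225,72],[651.7,155,76],[651,85,68]]))
z=sense();print(z["ft_force"],z["qd"])
E
```

```text
scene tops [[464.9 296.6]
 [420.3 296.3]
 [374.1 297.7]]
shift of 12mm [[467.4 294.4]
 [422.1 294.1]
 [375.1 295.5]]
top [[218.4 107.7]
 [248.6 108. ]
 [279.5 110.3]]
[-0.5 -0.1  0.6] [-0.   0.1  0.3  0.   0.1  0. ]
```

View pics/t25.png

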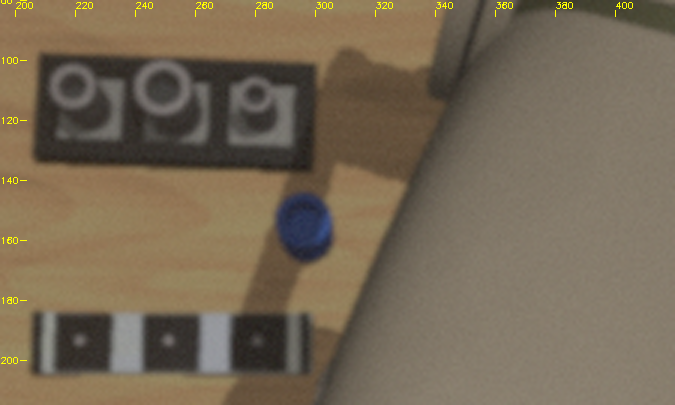

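```bash
python3 -c "
from bench import *
print(hand_in())"
```

```text
the job is handed in; nothing more can be done
None
```

The three sockets are in the wells of the dark foam in their starting order, left to right: medium, large, small. The ratchet lies in its cut-out with the head in the wide end and the square drive up. I handed in at about 31 s, with the gripper open and clear of everything.

- **Seating:** each piece met its floor at the expected height, with 5 to 16 N upward on the wrist, before I released it.
- **Last pictures:** in the scene view the socket tops are within about 1.5 px of where seated sockets should appear. In the wrist view the ratchet is within about 2 px of its seated position.
- **Look-alikes:** I did not touch the blue sockets or the pink foam.
- **Disagreements:** the scene and top cameras differed by up to 8 mm on positions, so I relied on the wrist camera, which agreed with the contact heights. The finger gap also read 1 to 2 mm below the known widths. No check failed.

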